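# Set the labelling cradle's stop to the gauge mark

### The job

Set the bottle-labelling cradle for the next batch: with your fingertips on top of the knurled brass wheel, roll it until the gap between the blue stop's white pointer and the red gauge mark has closed and the two lines meet end to end as one, then take your hand away. Move the stop only by rolling the wheel: never push the stop itself, do not pinch the wheel between two fingers, and leave the two bottles and the label roll standing where they are.

Things in the scene. Friction and masses are not known exactly. Their poses are not given: they have to be found in the camera images.
- cradle: Bottle-labelling cradle fixed to the table; base plate 360 (x) x 180 (y) x 14 mm. Origin: centre of its underside, on the table; x is the stop's sliding direction, z up. Dark rail 50 mm wide, top 50 mm high, lies along x at y = -50 mm (x = -180 to +55); two rubber rollers (tops 53 mm high) lie along x at y = +18 and +76 mm between end cheeks 62 mm high. The cradle's +x roughly points to world +y.
- wheel_top (a point): Crown (highest point) of the knurled brass wheel, on its middle plane, 112 mm above the table, at x = 100, y = -50 mm of the cradle; it does not turn and has the cradle's axes. Press here: the wheel does not yield downwards. A bracket plate (4 mm thick, 50 mm long in x) stands beside each side face, its top 28 mm below the crown. Nothing within 100 mm of the wheel stands higher than the crown.
- stop: Blue sliding stop, slides along the cradle's x, driven by the wheel; not to be touched. A block 50 mm long on the rail, an upright plate 8 mm thick and 110 mm wide across the rollers, top 114 mm above the table, and a black arm reaching 20 mm ahead (+x) of the block with a white pointer line at its end. Origin: under the pointer line, at the middle of the rail's top; axes as the cradle.
- pointer (a point): Outer end of the white pointer line (5 mm wide in x, 22 mm long in y) on the stop, at its upper face, 56 mm above the table; moves with the stop. The point's axes are those of the cradle.
- mark (a point): Inner end of the red gauge mark, a line 5 mm wide (x), 24 mm long (y) on a red clip fixed to the outer edge of the rail, 57 mm above the table; axes as the cradle. At the start it lies 16 to 42 mm from the pointer towards the cradle's +x. Set when pointer and mark have the same x in the cradle's axes (along y their ends lie about 3 mm apart).
- wheel: Knurled brass wheel, 70 mm diameter, 25 mm wide; origin at its centre, 35 mm below the crown. Turns about the cradle's y axis. Geared to the stop: 35 mm of rim moves the stop 10 mm, the same way as the top of the wheel goes. Turning takes about 1 N along the rim, so a light press of 3 to 15 N drives it by friction; it stays where it is left and turns both ways.
- face_out: Flat side face of the wheel towards the cradle's -y: disc 62 mm in diameter; origin at the wheel's centre.
- face_in: Flat side face of the wheel towards the cradle's +y: disc 62 mm in diameter; origin at the wheel's centre.
- bottle: Bystander: standing dark wine bottle, dark red foil, 74 mm diameter, 290 mm tall, about 0.9 kg; origin at the centre of its underside.
- half_bottle: Bystander: standing half bottle, gold foil, 60 mm diameter, 235 mm tall, about 0.6 kg; origin at the centre of its underside.
- label_roll: Bystander: roll of blank white labels lying flat, 86 mm diameter, 50 mm high; origin at the centre of its underside.

How it is judged:
By the outcome, as a careful person would: the job done as asked, in the order asked, and still so for the second after the job is handed in, with the robot touching nothing.
It also fails if it takes over 64 s, if anything falls off the work surface, if the arm or the gripper's body presses on something with over 40 N, if the wrist force passes 120 N, or if a joint passes its speed limit or range.

### The arm

A 7-joint arm with a two-finger parallel gripper is mounted at the origin on the work surface. World frame = base frame: x ahead of the robot, y to its left, z up, the work surface at z = 0. Lengths are in m, angles in rad, forces in N, time in s.
With the tool pointing down it reaches from about 0.375 to 0.925 m from the base axis. Payload 3.1 kg.
Tool frame: the origin (TCP) lies on the centre line of the jaws, within the pads' length; the fingertips stand 22 mm ahead of it and the grasp point (between the pads) lies 3 mm ahead of it (ctrl.nose_length is the distance from the TCP to the fingertips, in m); z points along the fingers, y is the direction in which the jaws open and shut (so a half turn about z gives the same grasp; the last joint's range is limited). The gripper opens to 85 mm and grips with 20 to 120 N. Pads are 22 mm wide; open, the fingers measure 114 mm over their backs; the gripper's body (76 mm by 85 mm) begins 54 mm behind the grasp point. The pads swing forward as they close: fully open they stand 13 mm farther back than shut.
Start: joints at [-1.218, 0.383, 0.044, 1.598, -0.018, 1.161, -0.05], TCP at [0.283, 0.585, 0.253] pointing down, gripper open.
Joint ranges: [-2.61, 2.61], [-0.41, 2.15], [-1.48, 1.57], [0, 2.5], [-1.57, 4.71], [0.05, 1.97], [-2.85, 2.85]. Speed limits (rad/s): [2.79, 2.79, 3.14, 3.14, 3.14, 3.14, 3.14].

### API

Orientations are given as [roll, pitch, yaw] about the fixed x, y, z axes, in that order (R = Rz(yaw) Ry(pitch) Rx(roll)).
In Python, from station import ctrl gives the robot as it stands.
- The arm moves only by the tool apply_moves, never from a script. Its argument "motion" is one flat list of numbers, 4 for each row, row after row: the shift along the tool's x, y, z in m, then the turn about the tool's z in degrees. A call has exactly 5 rows; each row is the pose to reach, as a shift and turn from the pose commanded when the call began, along the tool's axes at that moment; what a row does not reach only later rows make up. A row lasts 1/12 s, in which the tool goes at most 41.7 mm and 7.16 degrees, less where a joint would pass 70% of its speed; a pose out of reach is approached as far as the arm can. A call with a gripper value outside its range is refused whole. "hand" is the closure, from -1 (fully open) to 1 (shut), so that 0 is half open, set as the call begins (left out, the last holds). The fingers move at their own pace and stop on an object; the grip force is fixed at half the most. Time passes only in rows, so rows that repeat a pose let the fingers close, or fill a call up. It gives the time, the measured TCP pose, the force and the opening at its end, in the units of the state.
- ctrl.get_obs(): the state, without advancing time (a new reading comes with each control period).
- ctrl.snapshot(name): name is "side" or "top"; returns a dict with "img" (480x640x3 uint8, red, green, blue), "fx", "fy", "cx", "cy" (pixels), "extrinsics" (4x4, takes a point from camera to world coordinates). Camera axes: x right, y down, z forward; pixel columns grow to the right and rows downward; lengths in m; the calibration is good to about 2 mm. A picture is of the moment at which its call begins. There is no depth.
- ctrl.sign_off(): hands the job in, once; it reports no verdict.
The state is a dict: "clock": time; "joint_pos": joint angles; "joint_velocities": joint speeds; "joint_torque": joint torques, N m; "position": TCP position; "orientation": TCP orientation; "contact_force": force on the tool from outside, world axes, zero at the start; "wrist_torque": the same for the moment, N m; "grip_width": finger opening in m.
Only numpy, scipy, OpenCV 4.12 (cv2) and the standard library are available. Lean on these libraries where they do the work, as an engineer would, in place of code of your own. Each camera call takes 0.05 s, during which the arm holds its last target. There are 200 camera calls.

## Working session

There is one attempt and no reset: what is moved stays moved. The work goes in short steps, Python scripts to look and compute and a tool call to move; the robot and the scene stay as the last step left them, time stands still between calls to the robot, and variables do not carry over. Pictures are saved under pics/ and viewed, about 8 in all and at most 12, crops included, and the job is handed in when it is done.

Besides the shell and the picture viewer there is one more tool, called after ">>>" by a JSON object that holds its "name" and its "arguments", one argument or row to a line. apply_moves: Moves the arm, as the interface text tells. Its arguments: {"type":"object","properties":{"motion":{"type":"array","items":{"type":"number"}},"hand":{"type":"number"}},"required":["motion"]}

```bash
mkdir -p pics; cat > h.py <<'E'
from station import ctrl
import numpy as np, cv2
def snap(n,f):
    s=ctrl.snapshot(n); np.savez('pics/'+f+'.npz',**s); cv2.imwrite('pics/'+f+'.png',s['img'][:,:,::-1]); return s
def ray(s,u,v,z):
    E=np.array(s['extrinsics']); d=E[:3,:3]@np.array([(u-s['cx'])/s['fx'],(v-s['cy'])/s['fy'],1]); o=E[:3,3]
    return o+d*(z-o[2])/d[2]
def proj(s,p):
    E=np.array(s['extrinsics']); c=E[:3,:3].T@(np.array(p)-E[:3,3]); return s['fx']*c[0]/c[2]+s['cx'],s['fy']*c[1]/c[2]+s['cy']
E
python3 - <<'E'
from h import *
for n in('top','side'):
    s=snap(n,n+'0'); print(n,s['fx'],s['cx'],s['cy'],np.round(s['extrinsics'],3).tolist())
o=ctrl.get_obs(); print({k:np.round(o[k],3).tolist() for k in('clock','position','orientation','contact_force','grip_width')})
E
```

```text
top 491.61221601136185 320.7037436246683 241.1297383121177 [[0.022, -0.987, 0.162, 0.301], [-1.0, -0.021, 0.007, -0.011], [-0.003, -0.162, -0.987, 1.375], [0.0, 0.0, 0.0, 1.0]]
side 485.9823299832976 319.61407483964797 239.96457061385485 [[0.927, -0.208, 0.314, 0.079], [-0.376, -0.513, 0.772, -1.032], [0.001, -0.833, -0.553, 0.85], [0.0, 0.0, 0.0, 1.0]]
{'clock': 0.1, 'position': [0.283, 0.584, 0.252], 'orientation': [-3.139, 0.0, 2.691], 'contact_force': [0.097, -0.336, -0.611], 'grip_width': 0.086}
```

View pics/top0.png

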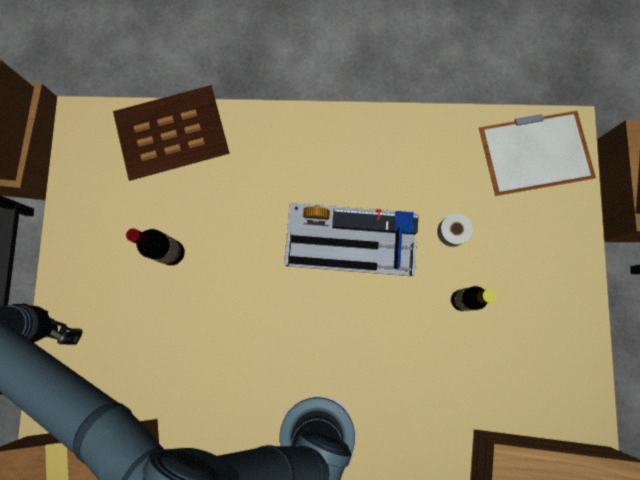

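View pics/side0.png

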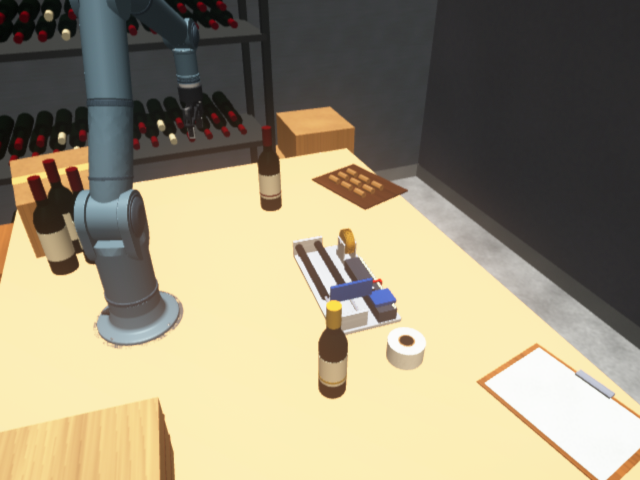

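Top view: brass wheel at about (317,212), red mark (379,213), stop right of it at about (405,222), bottle (160,245), half bottle (470,298), label roll (456,230). I need a close crop.

```bash
python3 - <<'E'
from h import *
a=cv2.imread('pics/top0.png')[195:285,280:425]; b=cv2.imread('pics/side0.png')[220:335,285:405]
A=cv2.resize(a,None,fx=5.5,fy=5.5,interpolation=cv2.INTER_CUBIC);cv2.imwrite('pics/c0.png',A)
s=dict(np.load('pics/top0.npz'))
for n,u,v,z in(('c00',291,205,.014),('c01',287,266,.014),('c11',416,275,.014),('c10',418,212,.014),('wheel',317,212,.1),('mark',379,213,.057),('bottlebase',167,250,.0)): print(n,ray(s,u,v,z).round(3))
E
```

```text
c00 [0.626 0.085 0.014]
c01 [0.451 0.091 0.014]
c11 [ 0.434 -0.268  0.014]
c10 [ 0.613 -0.275  0.014]
wheel [0.588 0.009 0.1  ]
mark [ 0.598 -0.16   0.057]
bottlebase [0.491 0.433 0.   ]
```

View pics/c0.png

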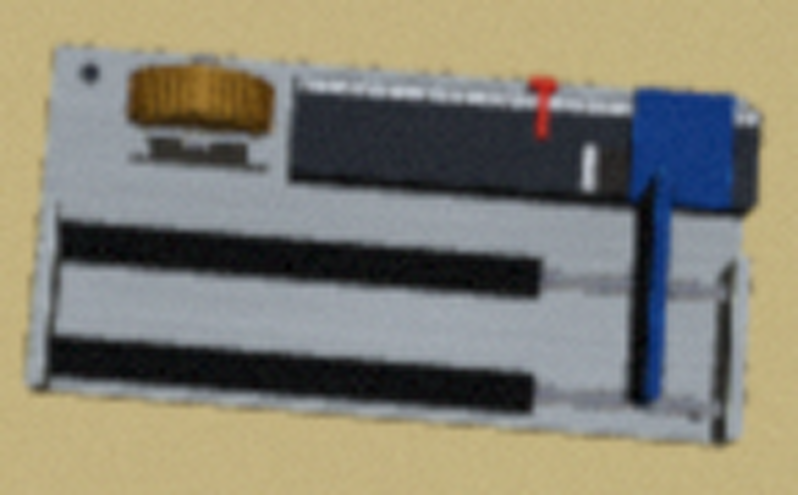

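```bash
cat >> h.py <<'E'
from scipy.spatial.transform import Rotation as Ro
def d(*pts):
    o=ctrl.get_obs(); R=Ro.from_euler('xyz',o['orientation'])
    print('t',round(float(o['clock']),2),'pos',np.round(o['position'],4),'rpy',np.round(o['orientation'],3),'F',np.round(o['contact_force'],1),'w',round(float(o['grip_width']),3))
    for p in pts: print(p,'->',np.round(R.inv().apply(np.array(p)-o['position']),4))
ex=np.array([.042,.999,0])
E
python3 - <<'E'
from h import *
s=dict(np.load('pics/top0.npz'))
c=lambda x,y:(280+(x+.5)/5.5-.5,195+(y+.5)/5.5-.5)
m=ray(s,*c(541,137),.057);p=ray(s,*c(590,146),.056)
print(m,p,(m-p)@ex)
for q in((.585,.006,.112),): print('wheeltop px crop',(np.array(proj(s,q))-[280,195])*5.5)
d((.33,.4,.3),(.36,.2,.3),(.45,.0,.25))
E
```

```text
[ 0.57977545 -0.15710915  0.057     ] [ 0.57592954 -0.18160146  0.056     ] 0.02462934380915406
wheeltop px crop [210.34244039  93.4134389 ]
t 0.1 pos [0.2828 0.5844 0.252 ] rpy [-3.139  0.     2.691] F [ 0.1 -0.3 -0.6] w 0.086
(0.33, 0.4, 0.3) -> [-0.1228 -0.1455 -0.0476]
(0.36, 0.2, 0.3) -> [-0.2369 -0.3125 -0.0472]
(0.45, 0.0, 0.25) -> [-0.405  -0.4532  0.0031]
```

>>> {"name": "apply_moves", "arguments": {
  "motion": [-0.025,-0.029,-0.01,0,-0.05,-0.058,-0.02,0,-0.075,-0.087,-0.03,0,-0.1,-0.116,-0.04,0,-0.123,-0.145,-0.047,0],
  "hand": 1
}}

```text
clock: 0.52
position: [0.3314, 0.3989, 0.3005]
orientation: [-3.141, 0.0, 2.69]
contact_force: [0.2, 0.2, -0.5]
grip_width: 0.0257
```

>>> {"name": "apply_moves", "arguments": {
  "motion": [-0.023,-0.033,0,0,-0.046,-0.066,0,0,-0.069,-0.1,0,0,-0.092,-0.133,0,0,-0.114,-0.167,0,0]
}}

```text
clock: 0.93
position: [0.3604, 0.1987, 0.2999]
orientation: [-3.141, -0.0, 2.691]
contact_force: [0.5, -0.2, 0.7]
grip_width: 0.0003
```

>>> {"name": "apply_moves", "arguments": {
  "motion": [-0.033,-0.028,0.01,-5,-0.067,-0.056,0.02,-10,-0.1,-0.084,0.03,-15,-0.134,-0.112,0.04,-20,-0.168,-0.14,0.05,-23.4]
}}

```text
clock: 1.35
position: [0.443, 0.0171, 0.254]
orientation: [3.14, 0.0, 3.104]
contact_force: [1.0, 0.9, -0.4]
grip_width: -0.0001
```

```bash
python3 - <<'E'
from h import *
print(ctrl.nose_length)
d((.586,.009-.012,.155),(.586,.009-.012,.134))
E
```

```text
0.022
t 1.35 pos [0.443  0.0171 0.254 ] rpy [3.14  0.    3.104] F [ 1.   0.9 -0.4] w -0.0
(0.586, -0.003000000000000001, 0.155) -> [-0.1437 -0.0147  0.099 ]
(0.586, -0.003000000000000001, 0.134) -> [-0.1437 -0.0148  0.12  ]
```

>>> {"name": "apply_moves", "arguments": {
  "motion": [-0.036,-0.004,0.025,0,-0.072,-0.008,0.05,0,-0.108,-0.011,0.075,0,-0.144,-0.015,0.099,0,-0.144,-0.015,0.099,0]
}}

```text
clock: 1.77
position: [0.5877, -0.0032, 0.1489]
orientation: [-3.135, -0.006, 3.1]
contact_force: [-1.5, -0.3, -1.2]
grip_width: -0.0004
```

```bash
python3 - <<'E'
from h import *
t=snap('top','top1')['img'];s=snap('side','side1')
d((.586,-.003,.134))
o=ctrl.get_obs()['position']; tip=o-[0,0,.022]
print('tip px side',np.array(proj(s,tip)),'crown px',proj(s,(.586,.009,.112)))
a=cv2.resize(s['img'][200:290,300:400,::-1],None,fx=5,fy=5,interpolation=cv2.INTER_CUBIC)
b=cv2.resize(t[195:285,290:350,::-1],None,fx=5,fy=5,interpolation=cv2.INTER_CUBIC)
cv2.imwrite('pics/c1.png',np.hstack([a,b]))
E
```

```text
t 1.87 pos [ 0.5857 -0.003   0.1524] rpy [-3.138 -0.005  3.099] F [-0.1 -0.9 -0.6] w -0.0
(0.586, -0.003, 0.134) -> [-0.0004  0.0001  0.0184]
tip px side [349.01052994 228.27415593] crown px (np.float64(347.0746788224302), np.float64(231.6658212851528))
```

View pics/c1.png

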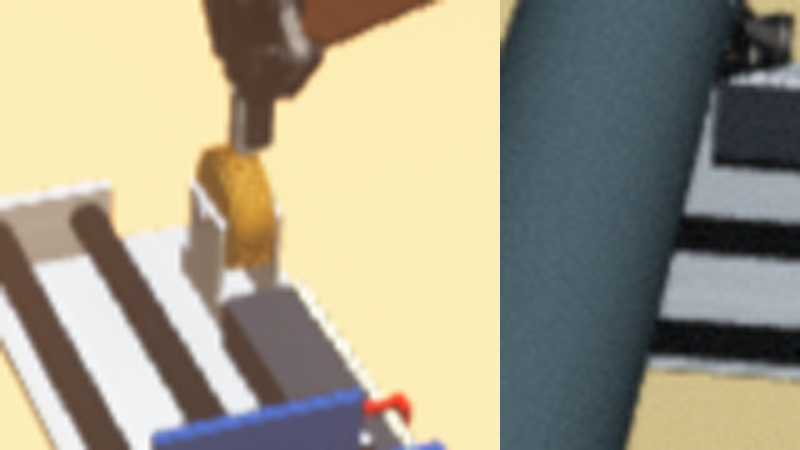

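>>> {"name": "apply_moves", "arguments": {
  "motion": [0,0.001,0.004,0,0,0.002,0.008,0,0,0.002,0.012,0,0,0.002,0.016,0,0,0.002,0.017,0]
}}

```text
clock: 2.28
position: [0.5856, 0.0002, 0.1388]
orientation: [3.14, 0.0, 3.1]
contact_force: [0.2, -0.1, -0.2]
grip_width: -0.0
```

>>> {"name": "apply_moves", "arguments": {
  "motion": [0,0,0.001,0,0,0,0.002,0,0,0,0.002,0,0,0,0.002,0,0,0,0.002,0]
}}

```text
clock: 2.7
position: [0.5866, -0.0004, 0.1366]
orientation: [-3.142, 0.0, 3.099]
contact_force: [0.7, -0.5, 0.0]
grip_width: 0.0001
```

Contact expected near z = 0.134; go on in fine steps.

>>> {"name": "apply_moves", "arguments": {
  "motion": [0,0,0.001,0,0,0,0.002,0,0,0,0.003,0,0,0,0.003,0,0,0,0.003,0]
}}

```text
clock: 3.12
position: [0.5863, -0.0004, 0.1333]
orientation: [-3.142, -0.0, 3.099]
contact_force: [-0.8, 0.8, 1.1]
grip_width: -0.0
```

>>> {"name": "apply_moves", "arguments": {
  "motion": [0,0,0.0005,0,0,0,0.001,0,0,0,0.001,0,0,0,0.001,0,0,0,0.001,0]
}}

```text
clock: 3.53
position: [0.5865, -0.0004, 0.1328]
orientation: [3.141, 0.0, 3.099]
contact_force: [-0.9, -0.3, 2.4]
grip_width: 0.0001
```

>>> {"name": "apply_moves", "arguments": {
  "motion": [0,0,0.0005,0,0,0,0.001,0,0,0,0.0015,0,0,0,0.0015,0,0,0,0.0015,0]
}}

```text
clock: 3.95
position: [0.5865, -0.0017, 0.132]
orientation: [-3.141, 0.0, 3.098]
contact_force: [-2.4, -1.0, 6.9]
grip_width: -0.0001
```

>>> {"name": "apply_moves", "arguments": {
  "motion": [0,0.004,0,0,0,0.008,0,0,0,0.012,0,0,0,0.016,0,0,0,0.02,0,0]
}}

```text
clock: 4.37
position: [0.5878, 0.018, 0.1339]
orientation: [3.141, 0.0, 3.097]
contact_force: [-5.8, -0.9, 16.0]
grip_width: 0.0002
```

```bash
cat >> h.py <<'E'
def gapview(n):
    t=snap('top',n+'t');s=snap('side',n+'s'); d()
    a=cv2.resize(s['img'][215:325,320:400,::-1],None,fx=5,fy=5,interpolation=cv2.INTER_CUBIC)
    b=cv2.resize(t['img'][195:245,355:425,::-1],None,fx=5.5,fy=5.5,interpolation=cv2.INTER_CUBIC)
    b=cv2.copyMakeBorder(b,0,a.shape[0]-b.shape[0],0,0,cv2.BORDER_CONSTANT)
    cv2.imwrite('pics/'+n+'.png',np.hstack([a,b]))
def blobs(n):
    # sub-pixel centroids of red mark (inner end on rail) and white pointer, top view
    s=dict(np.load('pics/'+n+'t.npz')); im=s['img'][195:245,355:425].astype(float)
    r,g,b=im[...,0],im[...,1],im[...,2]
    red=np.clip(r-(g+b)/2-40,0,None)
    V,U=np.mgrid[195:245,355:425]
    print('red',(U*red).sum()/red.sum(),(V*red).sum()/red.sum())
    return s,im
E
python3 - <<'E'
from h import *
gapview('c2')
E
```

```text
t 4.47 pos [0.5879 0.0196 0.1339] rpy [3.14  0.    3.099] F [-5.3  0.6 16.8] w -0.0
```

View pics/c2.png

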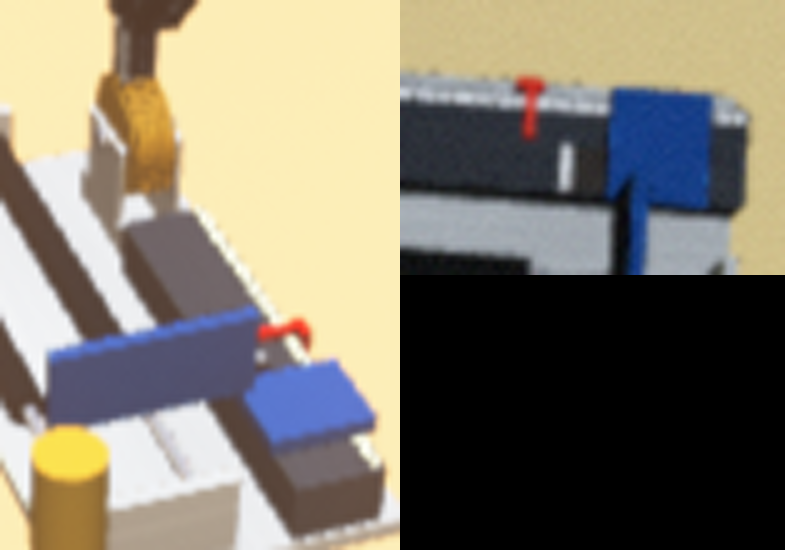

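Pointer now at crop x≈566 versus mark ≈529 (gap was 49 crop px, now 37), so the drive works. Ease the press and roll on.

>>> {"name": "apply_moves", "arguments": {
  "motion": [0,0.002,-0.0015,0,0,0.004,-0.0015,0,0,0.006,-0.0015,0,0,0.008,-0.0015,0,0,0.008,-0.0015,0]
}}

```text
clock: 4.88
position: [0.5883, 0.0282, 0.1333]
orientation: [3.141, 0.001, 3.1]
contact_force: [-0.9, 1.0, 5.6]
grip_width: -0.0001
```

>>> {"name": "apply_moves", "arguments": {
  "motion": [0,0.002,0,0,0,0.004,0,0,0,0.006,0,0,0,0.006,0,0,0,0.006,0,0]
}}

```text
clock: 5.3
position: [0.5875, 0.0343, 0.1319]
orientation: [3.141, -0.001, 3.1]
contact_force: [-0.1, 0.6, 0.3]
grip_width: 0.0003
```

>>> {"name": "apply_moves", "arguments": {
  "motion": [0,0,-0.012,0,0,-0.012,-0.012,0,0,-0.024,-0.012,0,0,-0.036,-0.012,0,0,-0.036,-0.012,0]
}}

```text
clock: 5.72
position: [0.5857, -0.0083, 0.1448]
orientation: [-3.139, 0.0, 3.092]
contact_force: [-0.0, -1.9, 0.2]
grip_width: -0.0
```

```bash
cat >> h.py <<'E'
def gap(n,new=True):
    s=snap('top',n+'t') if new else dict(np.load('pics/'+n+'.npz'))
    im=s['img'].astype(float); r,g,b=im[...,0],im[...,1],im[...,2]
    M=np.zeros(r.shape)
    red=np.clip(r-np.maximum(g,b)-50,0,None); red[:195]=0; red[245:]=0; red[:,:350]=0; red[:,425:]=0
    V,U=np.mgrid[0:480,0:640]
    vm=(V*red).sum()/red.sum(); um=(U*red).sum()/red.sum()
    red=red*(V>=vm); um=(U*red).sum()/red.sum(); v1=(V*red).sum()/red.sum()
    v0=int(round(v1))+7
    best=[]
    for v in range(v0-2,v0+4):
        # white stroke on dark rail / black arm: peak within the rail
        w=np.minimum(np.minimum(r,g),b)[v,int(um)-12:int(um)+14]; 
        k=np.clip(w-110,0,None); best.append((v,round((k*np.arange(int(um)-12,int(um)+14)).sum()/max(k.sum(),1),2),int(k.sum())))
    print('mark',um,v1); print(best)
    k=[q for q in best if q[2]>60]
    up,vp=np.mean([q[1] for q in k]),np.mean([q[0] for q in k])
    m=ray(s,um,v1,.057);p=ray(s,up,vp,.056); print('gap mm',1000*(m-p)@ex, m.round(4),p.round(4))
E
python3 - <<'E'
from h import *
gap('top0',False);gap('g1');d()
E
```

```text
mark 378.207299270073 215.93576642335768
[(221, np.float64(387.0), 5), (222, np.float64(386.69), 90), (223, np.float64(386.61), 111), (224, np.float64(386.54), 123), (225, np.float64(386.47), 106), (226, np.float64(386.46), 105)]
gap mm 23.87752688677652 [ 0.5898 -0.1578  0.057 ] [ 0.5679 -0.1808  0.056 ]
mark 378.1898263027295 216.02233250620347
[(221, np.float64(383.52), 31), (222, np.float64(383.45), 121), (223, np.float64(383.42), 121), (224, np.float64(383.35), 107), (225, np.float64(383.34), 108), (226, np.float64(383.17), 108)]
gap mm 15.16526681996462 [ 0.5895 -0.1577  0.057 ] [ 0.5677 -0.172   0.056 ]
t 5.77 pos [ 0.5858 -0.0064  0.1446] rpy [-3.14  -0.     3.093] F [-0.7  0.5 -0.3] w -0.0
```

>>> {"name": "apply_moves", "arguments": {
  "motion": [0,0.003,0.005,0,0,0.004,0.009,0,0,0.005,0.012,0,0,0.005,0.0125,0,0,0.005,0.0125,0]
}}

```text
clock: 6.18
position: [0.5865, 0.0027, 0.1332]
orientation: [3.142, -0.001, 3.1]
contact_force: [-3.0, -0.7, 10.2]
grip_width: 0.0001
```

>>> {"name": "apply_moves", "arguments": {
  "motion": [0,0.005,-0.0005,0,0,0.01,-0.0005,0,0,0.015,-0.0005,0,0,0.02,0,0,0,0.025,0.0005,0]
}}

```text
clock: 6.6
position: [0.588, 0.0284, 0.1332]
orientation: [3.14, -0.0, 3.1]
contact_force: [-2.6, -0.1, 7.7]
grip_width: -0.0004
```

>>> {"name": "apply_moves", "arguments": {
  "motion": [0,0.001,-0.004,0,0,0,-0.01,0,0,-0.01,-0.012,0,0,-0.02,-0.012,0,0,-0.03,-0.012,0]
}}

```text
clock: 7.02
position: [0.5861, -0.0042, 0.1434]
orientation: [-3.141, 0.0, 3.098]
contact_force: [-0.4, -0.3, -0.3]
grip_width: 0.0001
```

```bash
python3 - <<'E'
from h import *
gap('g2');d()
E
```

```text
mark 378.1949685534591 215.99496855345913
[(221, np.float64(380.51), 57), (222, np.float64(380.46), 121), (223, np.float64(380.47), 130), (224, np.float64(380.47), 131), (225, np.float64(380.44), 124), (226, np.float64(380.37), 108)]
gap mm 7.234295385392779 [ 0.5896 -0.1577  0.057 ] [ 0.5676 -0.1641  0.056 ]
t 7.07 pos [ 0.5856 -0.0079  0.1435] rpy [-3.139 -0.     3.094] F [-0.2 -2.1 -0.1] w -0.0
```

>>> {"name": "apply_moves", "arguments": {
  "motion": [0,0.003,0.005,0,0,0.006,0.009,0,0,0.006,0.011,0,0,0.006,0.0115,0,0,0.006,0.0115,0]
}}

```text
clock: 7.48
position: [0.5866, 0.0035, 0.1333]
orientation: [3.141, -0.001, 3.1]
contact_force: [-3.8, -1.5, 10.9]
grip_width: 0.0002
```

>>> {"name": "apply_moves", "arguments": {
  "motion": [0,0.004,0,0,0,0.008,0,0,0,0.012,0,0,0,0.016,0,0,0,0.016,0,0]
}}

```text
clock: 7.9
position: [0.5877, 0.0214, 0.1339]
orientation: [3.14, -0.001, 3.101]
contact_force: [-4.3, 0.1, 13.2]
grip_width: -0.0
```

```bash
python3 - <<'E'
from h import *
gap('g3');gapview('c3')
E
```

```text
mark 378.1967213114754 215.94325346784362
[(221, np.float64(378.5), 101), (222, np.float64(378.48), 128), (223, np.float64(378.47), 133), (224, np.float64(378.47), 131), (225, np.float64(378.47), 133), (226, np.float64(378.44), 124)]
gap mm 1.7995759077594433 [ 0.5897 -0.1577  0.057 ] [ 0.5689 -0.1587  0.056 ]
t 8.05 pos [0.5877 0.0213 0.1339] rpy [ 3.139e+00 -1.000e-03  3.101e+00] F [-6.   0.5 12.6] w 0.0
```

View pics/c3.png

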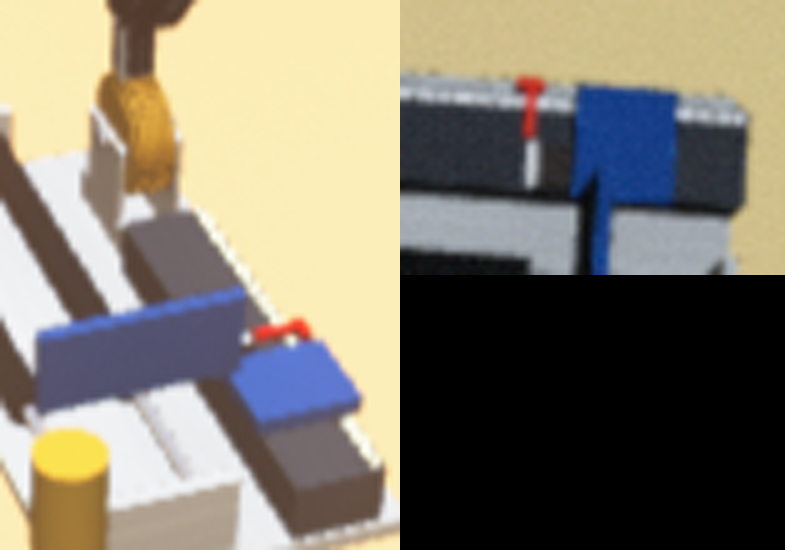

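```bash
python3 - <<'E'
from h import *
s=dict(np.load('pics/top0.npz')); g=s['img'].astype(float).mean(2)
def edge(cols,lo,hi,th,z,name):
    P=[]
    for u in cols:
        c=g[lo:hi,u]; k=[i for i in range(len(c)-1) if c[i]<th<=c[i+1]]
        if k: i=k[-1]; P.append(ray(s,u,lo+i+(th-c[i])/(c[i+1]-c[i]),z))
    P=np.array(P); a,b=np.polyfit(P[:,1],P[:,0],1); r=P[:,0]-a*P[:,1]-b
    print(name,'dx/dy',round(a,4),'yaw deg',90-np.degrees(np.arctan(a)),'rms mm',r.std()*1000,len(P))
edge(range(336,384),224,235,110,.014,'rail lower')
edge(range(294,375),240,254,110,.053,'roller1')
edge(range(294,375),262,271,110,.053,'roller2')
E
```

```text
rail lower dx/dy 0.0572 yaw deg 86.72354074406523 rms mm 0.20729868788816874 48
roller1 dx/dy 0.0561 yaw deg 86.78889754145247 rms mm 0.2530996958236157 81
roller2 dx/dy 0.0576 yaw deg 86.7059290650028 rms mm 0.26776747755991337 77
```

>>> {"name": "apply_moves", "arguments": {
  "motion": [0,0.002,0,0,0,0.004,0,0,0,0.006,0,0,0,0.0065,0,0,0,0.0065,0,0]
}}

```text
clock: 8.47
position: [0.5881, 0.0285, 0.1332]
orientation: [3.139, -0.0, 3.102]
contact_force: [-2.0, 0.6, 9.0]
grip_width: -0.0003
```

```bash
sed -i 's/ex=np.array.*/ex=np.array([.0571,.9984,0])/' h.py; python3 - <<'E'
from h import *
gap('g4');gap('g5');d()
E
```

```text
mark 378.17897371714645 215.97747183979976
[(221, np.float64(377.75), 75), (222, np.float64(377.71), 122), (223, np.float64(377.68), 129), (224, np.float64(377.61), 142), (225, np.float64(377.53), 148), (226, np.float64(377.5), 137)]
gap mm -0.136819429174418 [ 0.5896 -0.1577  0.057 ] [ 0.5688 -0.1564  0.056 ]
mark 378.1814768460576 215.95619524405507
[(221, np.float64(377.76), 80), (222, np.float64(377.7), 121), (223, np.float64(377.69), 131), (224, np.float64(377.67), 142), (225, np.float64(377.54), 146), (226, np.float64(377.49), 136)]
gap mm -0.10828491113852093 [ 0.5897 -0.1577  0.057 ] [ 0.5688 -0.1564  0.056 ]
t 8.57 pos [0.588  0.0285 0.1331] rpy [ 3.139 -0.     3.101] F [-2.8  0.2  9.7] w -0.0
```

Gap about -0.1 mm. Lift straight up and back away.

>>> {"name": "apply_moves", "arguments": {
  "motion": [0,0,-0.003,0,0,0,-0.01,0,0,0,-0.03,0,0,0,-0.06,0,0,0,-0.09,0]
}}

```text
clock: 8.98
position: [0.5862, 0.0264, 0.2215]
orientation: [-3.14, -0.004, 3.1]
contact_force: [0.7, 0.9, 0.7]
grip_width: 0.0002
```

>>> {"name": "apply_moves", "arguments": {
  "motion": [0.02,0,0,0,0.04,0.01,0,0,0.07,0.03,0,0,0.1,0.06,0,0,0.1,0.06,0,0]
}}

```text
clock: 9.4
position: [0.484, 0.097, 0.2204]
orientation: [3.138, -0.008, 3.109]
contact_force: [-0.1, 0.9, -0.3]
grip_width: -0.0
```

```bash
python3 - <<'E'
from h import *
gap('g6');gapview('c4')
a=np.vstack([cv2.imread('pics/c4t.png')[190:330,100:500]]); b=cv2.imread('pics/c4.png')
a=cv2.resize(a,(b.shape[1],275)); b=b[:275+50]
b[:275,:400]=cv2.resize(cv2.imread('pics/c4s.png')[240:300,350:400],(400,275),interpolation=cv2.INTER_CUBIC)
cv2.imwrite('pics/c4v.png',np.vstack([b[:275],a]))
E
```

```text
mark 378.1870882740448 215.93544137022397
[(221, np.float64(377.74), 70), (222, np.float64(377.64), 109), (223, np.float64(377.68), 120), (224, np.float64(377.61), 130), (225, np.float64(377.55), 141), (226, np.float64(377.48), 122)]
gap mm -0.1882594761393346 [ 0.5898 -0.1577  0.057 ] [ 0.5688 -0.1563  0.056 ]
t 9.55 pos [0.4899 0.091  0.222 ] rpy [3.141 0.    3.102] F [-0.6  0.1  0.3] w 0.0
```

View pics/c4v.png

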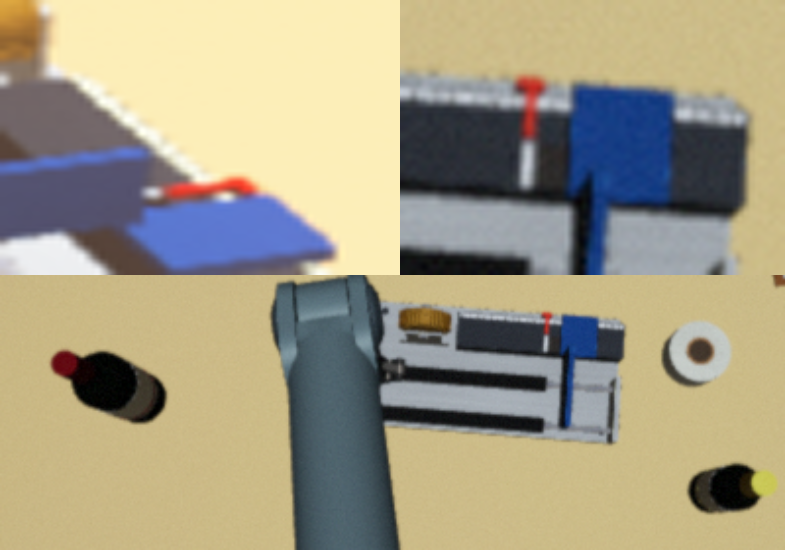

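The red mark (top crop ≈529) and the white pointer (≈527, following the cradle's skew) form one line. The bottles and label roll stand where they were, and the hand is clear of the wheel.

```bash
python3 -c "
from h import *
d(); print(ctrl.sign_off())"
```

```text
t 9.55 pos [0.4899 0.091  0.222 ] rpy [3.141 0.    3.102] F [-0.6  0.1  0.3] w 0.0
the job is handed in; nothing more can be done
None
```

The pointer now meets the red mark, and I handed the job in at about 9.6 s. I rolled the wheel with the shut fingertips on its crown, in three strokes.

- **Alignment:** the top camera gave a starting gap of about 24 mm. With the hand away, the last reading was -0.2 mm, a slight overshoot that is within the measuring error. In the last picture the two lines look like one.
- **Cradle angle:** my first estimate (87.6°) disagreed with a fit to the rail and roller edges (86.7°). I used the fitted angle for the final setting; it shifted the gap by about 0.3 mm.
- **Press force:** it was mostly 7–13 N but reached about 17 N at the crown in the first stroke, above the suggested 15 N. I eased off after that.
- **Surroundings:** the last picture shows both bottles and the label roll still standing where they were. The arm ended clear of everything, and the force reading was about zero.

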